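Jack up the hinged breadboard and hold it

TASK

Someone has to reach under the hinged breadboard. Set the small lever jack on the table with its round saddle centred under the lift pad on the board's ear (marked by the steel disc on top of the ear), then push the jack's handle all the way down so that the jack raises the board, and finish while holding the handle down. Do not lift the board with the gripper itself, keep the jack flat on the table, and leave the screw tin, the slide box and the fork clamp where they are.

Things in the scene. Friction and masses are not known exactly. Their poses are not given: they have to be found in the camera images.
- jack: Small loose grey lever jack, 0.8 kg, on a base plate 235 x 60 x 10 mm. Origin: on the table under the middle of the saddle; x forward (saddle end), y left, z up. Base plate from x = -207 to +28 mm; column at x = 0; two upright side plates at x = -80 mm carry the handle pivot (z = 52 mm) and are the place to grip it; the handle runs back from there to -x. It may be carried or slid.
- saddle: Steel disc, 36 mm in diameter, 10 mm thick, on top of the jack's round column (42 mm in diameter, foot 54 mm, 46 mm high). Origin at the middle of its underside. It rises 75 mm per rad of handle travel, 30 mm in all.
- saddle_top (a point): Middle of the saddle's flat top, 60 mm above the table while the handle is up.
- jack_grip (a point): Point midway between the jack's two side plates, 80 mm behind the saddle, 52 mm above the table: grip here across the 44 mm over both plates (along jack y). The plates are 30 mm long in x and end 72 mm above the table.
- handle (a joint): Jack handle, rad: 0 = up (start; 0.4 rad above level, a return spring brings it back up when let go), 0.4 = all the way down, the handle level. It takes about 2 N down at the cross bar unloaded and 4 to 7 N with the board on the saddle.
- handle_bar (a point): Middle of the handle's black round cross bar (18 mm thick, 64 mm long, along jack y), 150 mm from the pivot: about 110 mm above the table and 218 mm behind the saddle when up, 52 mm above the table and 230 mm behind the saddle when fully down.
- bench_unit: Fixed frame with a hinged aluminium board 225 x 150 x 12 mm, underside 74 mm above the table. Origin: on the table under the lift pad; x points from the ear to the board's hinge (axis along y, x = 237, z = 80 mm). The ear, 52 mm wide, reaches from the board's edge (x = 25 mm) to x = -25 mm. Below the ear and between the frame's rails (110 mm apart, from x = 45 mm) the table is free.
- lift_pad (a point): Middle of the underside of the lift pad, a steel disc 28 mm in diameter under the ear, 68 mm above the table while the board is down (8 mm above the lowered saddle). A dished steel disc of the same diameter on top of the ear, top 89 mm above the table, marks it.
- board (a joint): Tilt of the hinged board, rad: 0 = lying down on its posts; grows as the ear is raised. The full handle stroke raises it to about 0.09. Free to fall back; its weight puts about 5 to 8 N on the saddle.
- fork_clamp_b: Bystander: loose black slotted table clamp, 62 x 28 x 10 mm, origin at the middle of its underside.
- screw_tin: Bystander: loose round metal tin, 66 mm in diameter, 27 mm high, origin at the middle of its underside.
- slide_box: Bystander: loose white slide box, 35 x 85 x 34 mm, origin at the middle of its underside.

How it is judged:
By the outcome, as a careful person would: the job done as asked, in the order asked, and still so for the second after the job is handed in, while the arm keeps its last pose, push and grip.
It also fails if it takes over 48 s, if anything falls off the work surface, if the arm or the gripper's body presses on something with over 40 N, if the wrist force passes 120 N, or if a joint passes its speed limit or range.

ROBOT

A 7-joint arm with a two-finger parallel gripper is mounted at the origin on a cart in front of the work surface, level with it; the furniture and walls round the work are solid. World frame = base frame: x ahead of the robot, y to its left, z up, the work surface at z = 0. Lengths are in m, angles in rad, forces in N, time in s.
With the tool pointing down it reaches from about 0.4 to 0.85 m from the base axis. Payload 4.5 kg.
Tool frame: the origin (TCP) lies where the fingers leave the gripper's body, on its centre line; the fingertips stand 64 mm ahead of it and the grasp point (between the pads) lies 45 mm ahead of it; z points along the fingers, y is the line along which they close (so a half turn about z gives the same grasp; the last joint's range is limited). The gripper opens to 88 mm and grips with 3 to 60 N. Pads are 18 mm wide; open, the fingers measure 123 mm over their backs; the gripper's body (75 mm by 187 mm) begins 45 mm behind the grasp point.
Start: joints at [-1.219, 0.689, -0.195, 1.565, 0.157, 0.902, -0.215], TCP at [0.195, 0.594, 0.303] pointing down, gripper open.
Joint ranges: [-3.01, 3.01], [-0.46, 2.08], [-1.47, 1.51], [0.13, 2.56], [-1, 4.14], [0.04, 2.09], [-2.66, 2.66]. Speed limits (rad/s): [2.57, 2.57, 3.14, 3.14, 3.14, 3.14, 3.14].

INTERFACE

Orientations are given as a unit quaternion [x, y, z, w].
In Python, from plant import r gives the robot as it stands.
- The arm moves only by the tool play_rows, never from a script. Its arguments are lists of equal length, an entry for each row: "translation": the shift along the tool's x, y, z in m, a list of three; "delta_rot": the turn, a rotation vector about the tool's x, y, z in degrees, a list of three; "grip": the opening, from -1 (shut) to 1 (fully open). In form: {"translation": [[x, y, z], ...], "delta_rot": [[rx, ry, rz], ...], "grip": [grip, ...]}. A call has 1 to 20 rows; each row shifts and turns the commanded pose from where the row before left it, along the tool's axes as they then stand; what a row does not reach is not made up. A row lasts 1/8 s, in which the tool goes at most 62.5 mm and 10.7 degrees, less where a joint would pass 70% of its speed; a pose out of reach is approached as far as the arm can. A call with a gripper value outside its range is refused whole. The fingers move at their own pace and stop on an object; "squeeze" is the grip in N (left out, the last holds). Time passes only in rows, so rows that do not move let the fingers close. It gives the time, the measured TCP pose, the force, the opening and the grip force at its end, in the units of the state.
- r.get_state(): the state, without advancing time (a new reading comes with each control period).
- r.snapshot(name): name is "side" or "top"; returns the picture (400x640x3 uint8, blue, green, red); there is no depth.
- r.get_calibration(name): a dict with "intrinsics" (3x3 intrinsics, pixels), "k1" (the pictures are not rectified: a ray, as slopes to the right and down, at radius r is drawn at 1 + k1 r^2 times it, then the intrinsics apply), "eye" and "rotation" of the camera in the world. Camera axes: x right, y up, looking along -z (the intrinsics and any distortion apply to the point x, -y, -z); pixel columns grow to the right and rows downward; lengths in m; the calibration is good to about 2 mm. A picture is of the moment at which its call begins. get_calibration takes no time and is no camera call.
- r.finish_job(): hands the job in; it is judged then, once.
Trained networks look in the newest picture that a camera, given by its name, has taken for a name from the list of things; names that differ only in an ending like _2 or _b are one class to them, and where a whole thing is asked for, a point or a joint stands for the part that bears it (a point fixed in the world has none). Each returns a list of dicts, best first, with "confidence" (0 to 1); they miss things now and then, are a little off and sometimes report something else, mostly with a low value. They report only what shows in the picture. A call takes as long as a camera call.
- r.look_for(camera, target): "point" ([x, y, z] in m, in world coordinates, good to about 4 mm: the middle of the surface that is visible of it).
- r.silhouettes(camera, target): "pixels" (400x640 bool, what is visible of it).
The state is a dict: "clock": time; "q": joint angles; "qd": joint speeds; "joint_torque": joint torques, N m; "tool_pos": TCP position; "eef_rot": TCP orientation; "contact_force": force on the tool from outside, world axes, zero at the start; "moment": the same for the moment, N m; "opening": opening from 0.0 (shut) to 1.0 (fully open); "finger_force": force on a finger pad.
Only numpy, scipy, OpenCV 4.12 (cv2) and the standard library are available. Lean on these libraries where they do the work, as an engineer would, in place of code of your own. Each camera call takes 0.05 s, during which the arm holds its last target. There are 200 camera calls.

## Working session

There is one attempt and no reset: what is moved stays moved. The work goes in short steps, Python scripts to look and compute and a tool call to move; the robot and the scene stay as the last step left them, time stands still between calls to the robot, and variables do not carry over. Pictures are saved under pics/ and viewed, at most 10 in all, crops included, and the job is handed in when it is done.

Besides the shell and the picture viewer there is one more tool, called after "Call:" by a JSON object that holds its "api" and its "payload", one argument or row to a line. play_rows: Moves the arm, as the interface text tells. Its arguments: {"type":"object","properties":{"translation":{"type":"array","items":{"type":"array","items":{"type":"number"}}},"delta_rot":{"type":"array","items":{"type":"array","items":{"type":"number"}}},"grip":{"type":"array","items":{"type":"number"}},"squeeze":{"type":"number"}},"required":["translation","delta_rot","grip"]}

```bash
mkdir -p pics; ls; python3 - <<'E'
from plant import r
import cv2,numpy as np
s=r.get_state();print({k:np.round(v,3).tolist() for k,v in s.items()})
for c in("side","top"):
    cv2.imwrite(f"pics/{c}0.png",r.snapshot(c))
    k=r.get_calibration(c);print(c,{a:np.round(b,4).tolist() for a,b in k.items()})
    for t in["jack","saddle","saddle_top","jack_grip","handle","handle_bar","bench_unit","lift_pad","board","fork_clamp_b","screw_tin","slide_box"]:
        try:print(t,[(np.round(d["point"],3).tolist(),round(d["confidence"],2)) for d in r.look_for(c,t)][:3])
        except Exception as e:print(t,e)
E
```

```text
pics
{'clock': 0.0, 'q': [-1.219, 0.69, -0.195, 1.566, 0.157, 0.903, -0.215], 'qd': [0.0, -0.001, -0.001, -0.001, 0.0, -0.001, -0.0], 'joint_torque': [0.0, -52.755, -1.267, -15.343, -0.053, 0.006, 0.0], 'tool_pos': [0.195, 0.593, 0.302], 'eef_rot': [0.158, 0.987, -0.001, -0.0], 'contact_force': [-0.487, -0.912, 0.068], 'moment': [-0.052, -0.0, 0.013], 'finger_force': 0.0, 'opening': 0.999}
side {'intrinsics': [[372.027, 0.0, 319.4787], [0.0, 372.027, 199.5349], [0.0, 0.0, 1.0]], 'k1': -0.007, 'eye': [0.245, -0.875, 0.8316], 'rotation': [0.4179, -0.0595, -0.1285, 0.8974]}
jack [([0.437, -0.19, 0.013], 0.9)]
saddle [([0.448, -0.081, 0.061], 0.56), ([0.431, -0.188, 0.013], 0.37)]
saddle_top []
jack_grip [([0.434, -0.188, 0.01], 0.68)]
handle [([0.426, -0.288, 0.108], 0.8)]
handle_bar [([0.431, -0.292, 0.109], 0.68), ([0.487, 0.244, 0.082], 0.38)]
bench_unit [([0.483, 0.236, 0.086], 0.81)]
lift_pad [([0.486, 0.245, 0.089], 0.76)]
board [([0.492, 0.24, 0.081], 0.64)]
fork_clamp_b [([0.448, -0.08, 0.063], 0.66), ([0.564, -0.012, 0.013], 0.5)]
screw_tin [([0.42, -0.518, 0.024], 0.67)]
slide
[... 170 characters left out ...]
, [0.0, 0.0, 1.0]], 'k1': -0.1029, 'eye': [0.2718, -0.0609, 1.8642], 'rotation': [-0.044, 0.0371, 0.712, -0.6998]}
jack [([0.436, -0.18, 0.008], 0.98), ([0.432, -0.24, 0.093], 0.6), ([0.57, -0.012, 0.009], 0.22)]
saddle [([0.453, -0.078, 0.061], 0.62)]
saddle_top [([0.453, -0.073, 0.06], 0.57)]
jack_grip [([0.434, -0.181, 0.009], 0.69)]
handle [([0.434, -0.24, 0.091], 0.61)]
handle_bar [([0.435, -0.236, 0.095], 0.57), ([0.543, -0.503, 0.04], 0.25)]
bench_unit [([0.49, 0.262, 0.086], 0.84)]
lift_pad [([0.494, 0.262, 0.088], 0.8)]
board [([0.49, 0.262, 0.091], 0.8), ([0.54, -0.505, 0.037], 0.7)]
fork_clamp_b []
screw_tin [([0.421, -0.512, 0.028], 0.66)]
slide_box [([0.54, -0.505, 0.037], 0.5)]
```

View pics/side0.png

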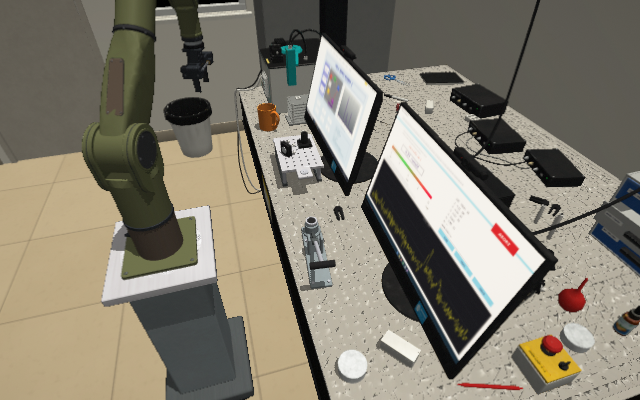

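View pics/top0.png

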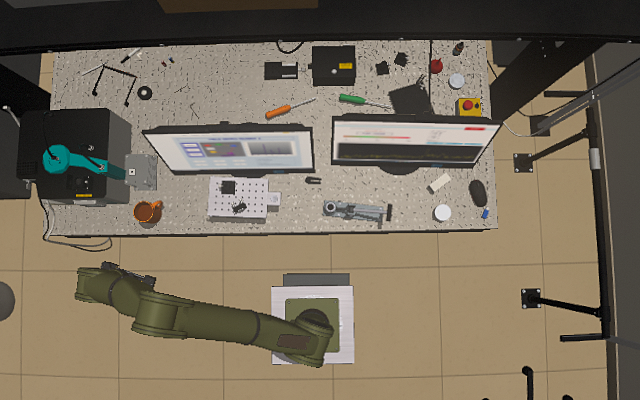

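The side view shows the jack with its saddle at about (311,221), its bar at (322,264) and the clamp at (339,213). The top view shows the ear disc near (274,199) and the jack along row 210. Next I'll zoom in and measure.

```bash
cat > h.py <<'E'
from plant import r
import cv2,numpy as np
from scipy.spatial.transform import Rotation as R
def prep(c):
    k=r.get_calibration(c);rot=np.array(k["rotation"]);rot=R.from_quat(rot) if rot.size==4 else R.from_matrix(rot)
    return np.array(k["intrinsics"]),k["k1"],np.array(k["eye"]),rot
def px2w(c,p,z):
    K,k1,e,rot=prep(c)
    n=cv2.undistortPoints(np.array([[p]],float),K,np.array([k1,0,0,0.]))[0,0]
    d=rot.apply([n[0],-n[1],-1]);return e+d*(z-e[2])/d[2]
def w2px(c,P):
    K,k1,e,rot=prep(c);q=rot.inv().apply(np.array(P)-e);n=np.array([q[0],-q[1]])/-q[2]
    n=n*(1+k1*(n@n));return K[:2,:2]@n+K[:2,2]
E
python3 - <<'E'
from h import *
a=cv2.imread("pics/top0.png")[165:240,195:405];b=cv2.imread("pics/side0.png")[130:290,255:355]
a=cv2.resize(a,None,fx=3.8,fy=3.8,interpolation=cv2.INTER_CUBIC)
b=cv2.resize(b,None,fx=3.7,fy=3.7,interpolation=cv2.INTER_CUBIC)
cv2.imwrite("pics/a.png",a);cv2.imwrite("pics/b.png",b)
for c in("top","side"):
    for t in["saddle","lift_pad","handle_bar","jack","board"]:
        for d in r.silhouettes(c,t)[:2]:
            ys,xs=np.nonzero(d["pixels"]);print(c,t,round(d["confidence"],2),len(xs),xs.mean().round(1),ys.mean().round(1),xs.min(),xs.max(),ys.min(),ys.max())
E
```

```text
top saddle 0.42 85 330.4 206.2 326 335 201 211
top lift_pad 0.58 2518 240.1 196.7 207 280 176 217
top handle_bar 0.76 276 369.3 210.2 336 393 203 220
top jack 0.95 1011 356.3 210.6 323 391 200 221
top board 0.81 2465 240.7 196.6 208 280 177 217
side saddle 0.6 1419 316.0 254.7 302 335 217 288
side saddle 0.48 87 311.1 220.8 306 316 217 225
side lift_pad 0.82 1656 297.6 154.8 273 323 131 179
side handle_bar 0.82 284 320.1 257.1 311 334 233 268
side jack 0.86 1458 316.1 254.6 302 334 217 287
side board 0.94 1631 297.8 154.8 273 323 130 179
```

View pics/a.png

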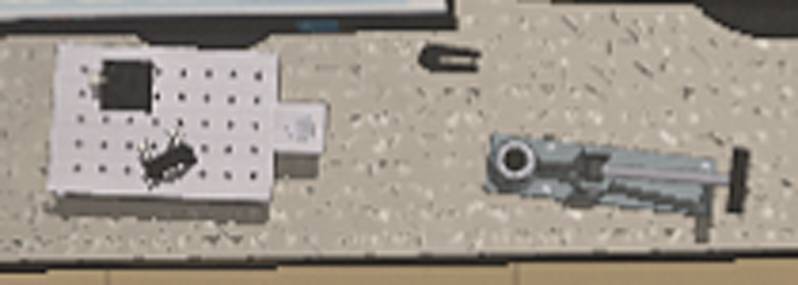

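View pics/b.png

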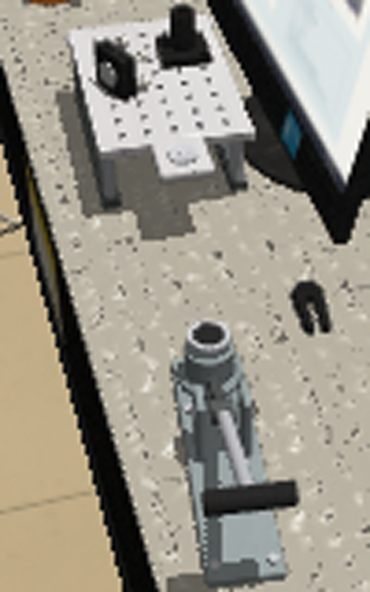

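Top crop: ear disc at (300,128), saddle at (515,160), bar at (738,180). Side crop: disc at (183,156), saddle at (208,335), bar at (250,497). The left monitor's lower corner is close to the board, but the space above the jack's path is free.

```bash
python3 - <<'E'
from h import *
A=lambda x,y:((x+.5)/3.8-.5+195,(y+.5)/3.8-.5+165)
B=lambda x,y:((x+.5)/3.7-.5+255,(y+.5)/3.7-.5+130)
for n,z,a,b in[("disc",.087,(300,128),(183,156)),("saddle",.06,(515,160),(208,335)),("bar",.112,(738,180),(250,497))]:
    print(n,px2w("top",A(*a),z).round(4),px2w("side",B(*b),z).round(4))
def dirn(c,f,p,q,z):
    v=px2w(c,f(*q),z)-px2w(c,f(*p),z);return np.degrees(np.arctan2(v[1],v[0])).round(1),np.linalg.norm(v).round(3)
print("board x:",dirn("top",A,(277,55),(57,45),.086),dirn("top",A,(270,200),(48,192),.086))
print("board -y->:",dirn("top",A,(270,200),(277,55),.086),dirn("top",A,(48,192),(57,45),.086))
print("side edge",dirn("side",B,(107,152),(254,133),.086),dirn("side",B,(107,152),(70,30),.086),dirn("side",B,(254,133),(200,15),.086))
print("jack base top",dirn("top",A,(708,160),(490,133),.01),dirn("top",A,(700,213),(490,190),.01),"side",dirn("side",B,(284,575),(240,405),.01),dirn("side",B,(205,583),(172,365),.01))
print("bar",dirn("top",A,(735,212),(741,148),.112),dirn("side",B,(206,500),(296,494),.112))
for n,p in[("monL",(450,20)),("monR",(745,30))]: print(n,px2w("top",A(*p),.1))
E
```

```text
disc [0.4823 0.1341 0.087 ] [0.4836 0.1311 0.087 ]
saddle [ 0.4494 -0.0785  0.06  ] [ 0.4495 -0.0798  0.06  ]
bar [ 0.4208 -0.2944  0.112 ] [ 0.421  -0.2948  0.112 ]
board x: (np.float64(86.2), np.float64(0.222)) (np.float64(87.0), np.float64(0.222))
board -y->: (np.float64(-3.0), np.float64(0.145)) (np.float64(-2.9), np.float64(0.148))
side edge (np.float64(-3.7), np.float64(0.14)) (np.float64(87.8), np.float64(0.226)) (np.float64(88.0), np.float64(0.226))
jack base top (np.float64(81.9), np.float64(0.226)) (np.float64(82.7), np.float64(0.217)) side (np.float64(84.3), np.float64(0.174)) (np.float64(81.9), np.float64(0.227))
bar (np.float64(-7.2), np.float64(0.063)) (np.float64(-11.4), np.float64(0.061))
monL [ 0.58562917 -0.01643772  0.1       ]
monR [ 0.57044537 -0.30786631  0.1       ]
```

```bash
python3 - <<'E'
from h import *
def ray(c,p): 
    e=prep(c)[2];d=px2w(c,p,0)-e;return e,d/np.linalg.norm(d)
def tri(p,q):
    (e,d),(f,g)=ray("top",p),ray("side",q)
    s=np.linalg.lstsq(np.c_[d,-g],f-e,rcond=None)[0];return ((e+d*s[0]+f+g*s[1])/2).round(3),np.linalg.norm(e+d*s[0]-f-g*s[1]).round(3)
print("monL corner",tri((314.5,171.5),(347.6,193.5)))
print("monR corner",tri((332,165),(362,207)))
s=r.get_state();m=R.from_quat(s["eef_rot"]).as_matrix();print(m.round(3),s["tool_pos"])
# desired tool: z down, y along jack y (either sign)
h=np.radians(82.5)
for sg in(1,-1):
    y=sg*np.array([-np.sin(h),np.cos(h),0]);z=np.array([0,0,-1.]);x=np.cross(y,z)
    T=np.c_[x,y,z];print(sg,np.degrees(R.from_matrix(m.T@T).as_rotvec()).round(1))
P=np.array([.4391,-.1583,.25]);print("world d",(P-s["tool_pos"]).round(3),"tool",(m.T@(P-s["tool_pos"])).round(3))
E
```

```text
monL corner (array([ 0.584, -0.022,  0.088]), np.float64(0.005))
monR corner (array([ 0.608, -0.089,  0.081]), np.float64(0.003))
[[-0.95   0.312  0.   ]
 [ 0.312  0.95   0.   ]
 [ 0.     0.    -1.   ]] [0.19530141 0.59371925 0.30275105]
1 [   0.     0.  -100.7]
-1 [ 0.  -0.  79.3]
world d [ 0.244 -0.752 -0.053] tool [-0.467 -0.638  0.053]
```

Call:
{"api": "play_rows", "payload": {
  "translation": [
    [-0.035, -0.035, 0],
    [-0.035, -0.035, 0],
    [-0.035, -0.035, 0],
    [-0.035, -0.035, 0],
    [-0.035, -0.035, 0],
    [-0.035, -0.035, 0],
    [-0.035, -0.035, 0],
    [-0.035, -0.035, 0],
    [-0.035, -0.035, 0],
    [-0.035, -0.035, 0],
    [-0.014, -0.036, 0],
    [-0.014, -0.036, 0],
    [-0.014, -0.036, 0],
    [-0.014, -0.036, 0],
    [-0.014, -0.036, 0],
    [-0.014, -0.036, 0],
    [-0.014, -0.036, 0],
    [-0.014, -0.036, 0],
    [0, 0, 0]
  ],
  "delta_rot": [
    [0, 0, 0],
    [0, 0, 0],
    [0, 0, 0],
    [0, 0, 0],
    [0, 0, 0],
    [0, 0, 0],
    [0, 0, 0],
    [0, 0, 0],
    [0, 0, 0],
    [0, 0, 0],
    [0, 0, 0],
    [0, 0, 0],
    [0, 0, 0],
    [0, 0, 0],
    [0, 0, 0],
    [0, 0, 0],
    [0, 0, 0],
    [0, 0, 0],
    [0, 0, 0]
  ],
  "grip": [1, 1, 1, 1, 1, 1, 1, 1, 1, 1, 1, 1, 1, 1, 1, 1, 1, 1, 1]
}}

```text
clock: 4.18
tool_pos: [0.4346, -0.1599, 0.3027]
eef_rot: [0.161, 0.987, -0.001, 0.0]
contact_force: [0.4, 1.1, 0.1]
opening: 0.998
finger_force: 0.0
```

```bash
cat > goal.py <<'E'
import sys
from h import *
# usage: goal.py x y z [heading sign]
s=r.get_state();m=R.from_quat(s["eef_rot"]).as_matrix();P=np.array(list(map(float,sys.argv[1:4])))
h=np.radians(float(sys.argv[4]))
print("t",s["clock"],"pos",np.round(s["tool_pos"],4),"q",np.round(s["q"],2),"F",np.round(s["contact_force"],1),"open",s["opening"],s["finger_force"])
for sg in(1,-1):
    y=sg*np.array([-np.sin(h),np.cos(h),0]);z=np.array([0,0,-1.]);T=np.c_[np.cross(y,z),y,z]
    print(sg,"rot",np.degrees(R.from_matrix(m.T@T).as_rotvec()).round(1),"shift after",(T.T@(P-s["tool_pos"])).round(4))
print("shift now",(m.T@(P-s["tool_pos"])).round(4))
E
python3 goal.py .4391 -.1583 .097 82.5
```

```text
t 4.175 pos [ 0.4346 -0.1599  0.3027] q [ 0.45  0.49 -0.3   2.03  0.23  0.65  1.25] F [0.4 1.1 0.1] open 0.9977848561630596 0.0
1 rot [-1.000e-01 -0.000e+00 -1.011e+02] shift after [-0.0022 -0.0042  0.2057]
-1 rot [-0.   0.1 78.9] shift after [0.0022 0.0042 0.2057]
shift now [-0.0035  0.0032  0.2057]
```

Call:
{"api": "play_rows", "payload": {
  "translation": [
    [0, 0, 0],
    [0, 0, 0],
    [0, 0, 0],
    [0, 0, 0],
    [0, 0, 0],
    [0, 0, 0],
    [0, 0, 0],
    [0, 0, 0],
    [0, 0, 0],
    [0, 0, 0],
    [0.002, 0.004, 0.03],
    [0, 0, 0.03],
    [0, 0, 0.03],
    [0, 0, 0]
  ],
  "delta_rot": [
    [0, 0, 7.9],
    [0, 0, 7.9],
    [0, 0, 7.9],
    [0, 0, 7.9],
    [0, 0, 7.9],
    [0, 0, 7.9],
    [0, 0, 7.9],
    [0, 0, 7.9],
    [0, 0, 7.9],
    [0, 0, 7.9],
    [0, 0, 0],
    [0, 0, 0],
    [0, 0, 0],
    [0, 0, 0]
  ],
  "grip": [1, 1, 1, 1, 1, 1, 1, 1, 1, 1, 1, 1, 1, 1]
}}

```text
clock: 5.92
tool_pos: [0.4383, -0.1537, 0.2114]
eef_rot: [0.75, 0.662, -0.001, -0.002]
contact_force: [0.3, 0.3, -0.1]
opening: 1.003
finger_force: 0.0
```

```bash
python3 goal.py .4391 -.1583 .101 82.5; python3 -c "
from h import *
cv2.imwrite('pics/c.png',cv2.resize(r.snapshot('side')[150:310,220:420],None,fx=3.5,fy=3.5,interpolation=2))"
```

```text
t 5.925 pos [ 0.4383 -0.1537  0.2114] q [ 0.19  0.65  0.07  2.13 -0.13  0.37  0.24] F [ 0.3  0.3 -0.1] open 1.0026371854342857 0.0
1 rot [ 1.000e-01 -4.000e-01 -1.796e+02] shift after [ 0.0045 -0.0014  0.1104]
-1 rot [-0.2 -0.1  0.4] shift after [-0.0045  0.0014  0.1104]
shift now [-0.0046  0.0018  0.1104]
```

View pics/c.png

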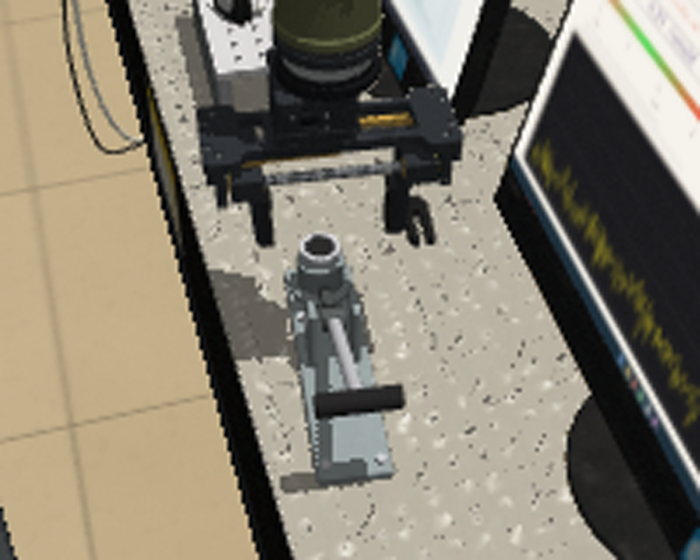

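The open gripper, with fingers at about (263,220) and (400,210), is aligned above the jack and clear of the monitors. I'll descend and grip.

Call:
{"api": "play_rows", "payload": {
  "translation": [
    [-0.0046, 0.0018, 0.02],
    [0, 0, 0.025],
    [0, 0, 0.025],
    [0, 0, 0.02],
    [0, 0, 0.02],
    [0, 0, 0],
    [0, 0, 0],
    [0, 0, 0],
    [0, 0, 0],
    [0, 0, 0],
    [0, 0, 0],
    [0, 0, 0]
  ],
  "delta_rot": [
    [0, 0, 0],
    [0, 0, 0],
    [0, 0, 0],
    [0, 0, 0],
    [0, 0, 0],
    [0, 0, 0],
    [0, 0, 0],
    [0, 0, 0],
    [0, 0, 0],
    [0, 0, 0],
    [0, 0, 0],
    [0, 0, 0]
  ],
  "grip": [1, 1, 1, 1, 1, 1, -1, -1, -1, -1, -1, -1],
  "squeeze": 20
}}

```text
clock: 7.48
tool_pos: [0.4393, -0.1599, 0.1028]
eef_rot: [0.75, 0.661, -0.001, -0.001]
contact_force: [-2.7, 1.3, 5.4]
opening: 0.499
finger_force: 20.0
```

```bash
python3 goal.py .4726 .0532 .101 82.5
```

```text
t 7.475 pos [ 0.4393 -0.1599  0.1028] q [ 0.24  0.88  0.02  2.17 -0.14  0.1   0.26] F [-2.7  1.3  5.4] open 0.49880326659293756 19.977003587409854
1 rot [   0.    -0.2 -179.7] shift after [-0.2156 -0.0052  0.0018]
-1 rot [-0.1 -0.   0.3] shift after [0.2156 0.0052 0.0018]
shift now [0.2156 0.0062 0.0018]
```

Call:
{"api": "play_rows", "payload": {
  "translation": [
    [0.01, 0, -0.001],
    [0.02, 0, 0],
    [0.02, 0, 0],
    [0.02, 0, 0],
    [0.02, 0, 0],
    [0.02, 0, 0],
    [0.02, 0, 0],
    [0.01, 0.003, 0],
    [0.01, 0.003, 0],
    [0, 0, 0],
    [0, 0, 0]
  ],
  "delta_rot": [
    [0, 0, 0],
    [0, 0, 0],
    [0, 0, 0],
    [0, 0, 0],
    [0, 0, 0],
    [0, 0, 0],
    [0, 0, 0],
    [0, 0, 0],
    [0, 0, 0],
    [0, 0, 0],
    [0, 0, 0]
  ],
  "grip": [-1, -1, -1, -1, -1, -1, -1, -1, -1, -1, -1]
}}

```text
clock: 8.85
tool_pos: [0.4648, -0.0127, 0.1037]
eef_rot: [0.75, 0.661, -0.0, 0.0]
contact_force: [-0.1, -0.5, -7.0]
opening: 0.495
finger_force: 20.0
```

```bash
python3 goal.py .4726 .0532 .101 82.5; python3 -c "
from h import *
a=r.snapshot('top')[165:240,230:390];b=r.snapshot('side')[140:240,260:360]
a=cv2.resize(a,None,fx=4,fy=4,interpolation=2);b=cv2.resize(b,None,fx=3,fy=3,interpolation=2)
o=np.zeros((600,640,3),'uint8');o[:300]=a;o[300:,:300]=b;cv2.imwrite('pics/d.png',o)
for c in('top','side'):
  for d in r.silhouettes(c,'saddle')[:2]:
    ys,xs=np.nonzero(d['pixels']);p=(xs.mean(),ys.mean());print(c,d['confidence'],len(xs),p,px2w(c,p,.058))"
```

```text
t 8.85 pos [ 0.4648 -0.0127  0.1037] q [-0.09  0.87  0.04  2.18 -0.29  0.09  0.09] F [-0.1 -0.5 -7. ] open 0.4953339753225479 19.96983662014827
1 rot [-1.000e-01 -0.000e+00 -1.798e+02] shift after [-0.0663  0.0009  0.0027]
-1 rot [-0.   0.   0.2] shift after [ 0.0663 -0.0009  0.0027]
shift now [ 0.0663 -0.0006  0.0026]
```

View pics/d.png

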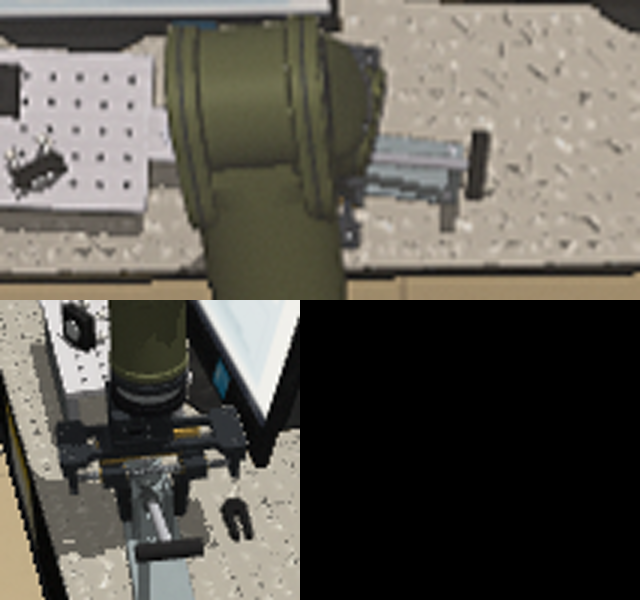

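The arm hides the saddle. The bar still shows at about (478,164) in the top crop and (170,548) in the side crop, so I'll use it to check the grasp offset.

```bash
python3 -c "
from h import *
t=px2w('top',(349.1,205.6),.112);s=px2w('side',(316.3,222.3),.112);b=(t+s)/2
print(t,s)
T=np.array(r.get_state()['tool_pos']);m=R.from_quat(r.get_state()['eef_rot']).as_matrix()
print('bar in tool',m.T@(b-T))
b0=np.array([.421,-.2947,.112]);print('moved',b-b0,'saddle est',np.array([.4495,-.079])+(b-b0)[:2], 'tool-grip est', T[:2]+.08*m[:2,0])"
```

```text
[ 0.44723825 -0.14804329  0.112     ] [ 0.44811147 -0.14601538  0.112     ]
bar in tool [-1.35573994e-01  2.65700126e-06 -8.22872758e-03]
moved [2.66748606e-02 1.47670668e-01 4.16333634e-17] saddle est [0.47617486 0.06867067] tool-grip est [0.47494891 0.06680989]
```

Call:
{"api": "play_rows", "payload": {
  "translation": [
    [0.01, 0, 0],
    [0.012, -0.001, 0],
    [0.012, 0, 0],
    [0.012, 0, 0],
    [0.012, 0, 0],
    [0.006, 0, 0],
    [0, 0, 0],
    [0, 0, 0.0015],
    [0, 0, 0]
  ],
  "delta_rot": [
    [0, 0, 0],
    [0, 0, 0],
    [0, 0, 0],
    [0, 0, 0],
    [0, 0, 0],
    [0, 0, 0],
    [0, 0, 0],
    [0, 0, 0],
    [0, 0, 0]
  ],
  "grip": [-1, -1, -1, -1, -1, -1, -1, -1, -1]
}}

```text
clock: 10.18
tool_pos: [0.4721, 0.0513, 0.1028]
eef_rot: [0.75, 0.661, 0.0, 0.0]
contact_force: [-0.1, 0.9, 3.2]
opening: 0.497
finger_force: 20.0
```

Call:
{"api": "play_rows", "payload": {
  "translation": [
    [0, 0, 0],
    [0, 0, 0],
    [0, 0, 0],
    [0, 0, 0],
    [0, 0, -0.02],
    [0, 0, -0.03],
    [0, 0, -0.03],
    [0, 0, -0.03],
    [-0.04, 0, 0],
    [-0.04, 0, 0],
    [-0.04, 0, 0],
    [-0.04, 0, 0],
    [-0.04, 0, 0],
    [-0.04, 0, 0],
    [-0.04, 0, 0],
    [-0.04, 0, 0],
    [0, 0, 0]
  ],
  "delta_rot": [
    [0, 0, 0],
    [0, 0, 0],
    [0, 0, 0],
    [0, 0, 0],
    [0, 0, 0],
    [0, 0, 0],
    [0, 0, 0],
    [0, 0, 0],
    [0, 0, 0],
    [0, 0, 0],
    [0, 0, 0],
    [0, 0, 0],
    [0, 0, 0],
    [0, 0, 0],
    [0, 0, 0],
    [0, 0, 0],
    [0, 0, 0]
  ],
  "grip": [1, 1, 1, 1, 1, 1, 1, 1, 1, 1, 1, 1, 1, 1, 1, 1, -1]
}}

```text
clock: 12.3
tool_pos: [0.4307, -0.2694, 0.2123]
eef_rot: [0.752, 0.659, -0.001, 0.001]
contact_force: [0.9, 0.8, 0.7]
opening: 0.908
finger_force: 0.0
```

```bash
python3 -c "
from h import *
a=r.snapshot('top')[165:240,230:390];b=r.snapshot('side')[130:230,260:360]
a=cv2.resize(a,None,fx=4,fy=4,interpolation=2);b=cv2.resize(b,None,fx=3,fy=3,interpolation=2)
o=np.zeros((600,640,3),'uint8');o[:300]=a;o[300:,:300]=b;cv2.imwrite('pics/e.png',o)
s=r.get_state();print(s['clock'],s['tool_pos'],s['contact_force'])"
```

```text
12.4 [ 0.43163205 -0.26532535  0.21199414] [0.81779867 1.36452434 0.98506637]
```

View pics/e.png

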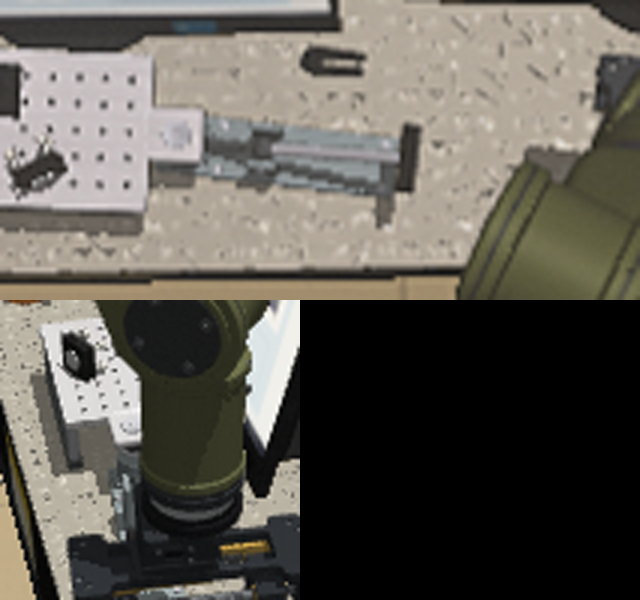

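The top crop shows the ear disc at (178,134) and the bar at (409,158). The jack sits under the ear and the board is undisturbed. I'll check the centring at subpixel level.

```bash
python3 - <<'E'
from h import *
A=cv2.imread("pics/top0.png");B=r.snapshot("top")
def bar(im,x0,x1,y0,y1):
    g=im[y0:y1,x0:x1].max(2).astype(float);w=np.clip(90-g,0,None);ys,xs=np.mgrid[y0:y1,x0:x1]
    x,y=(w*xs).sum()/w.sum(),(w*ys).sum()/w.sum();C=np.cov(np.vstack([xs.ravel(),ys.ravel()]),aweights=w.ravel());v=np.linalg.eigh(C)[1][:,1]
    return np.array([x,y]),v
def info(im,box):
    p,v=bar(im,*box);P=px2w("top",p,.11);d=px2w("top",p+5*v,.11)-px2w("top",p-5*v,.11)
    a=np.degrees(np.arctan2(d[1],d[0]))%180;return p.round(2),P.round(4),a.round(1)
print("bar0",info(A,(385,394,202,223)));print("bar1",info(B,(328,337,194,214)))
# disc circle / ear centre: ear bright blob
for im in(A,B):
    g=cv2.cvtColor(im,cv2.COLOR_BGR2GRAY)[185:212,264:286];print(g.tolist()[8:20] if im is B else "")
T=r.get_state()["eef_rot"];m=R.from_quat(T).as_matrix();print("tool heading",np.degrees(np.arctan2(m[1,0],m[0,0])))
E
```

```text
bar0 (array([388.59, 212.27]), array([ 0.42  , -0.2937,  0.11  ]), np.float64(172.3))
bar1 (array([331.24, 204.61]), array([ 0.4523, -0.0821,  0.11  ]), np.float64(171.5))

[[197, 198, 205, 198, 196, 199, 200, 200, 200, 204, 203, 204, 204, 206, 206, 205, 173, 95, 159, 144, 150, 171], [193, 195, 202, 189, 192, 193, 195, 197, 197, 196, 199, 201, 202, 203, 203, 203, 176, 107, 147, 134, 140, 162], [195, 196, 198, 190, 190, 191, 192, 193, 192, 191, 192, 187, 182, 201, 201, 201, 172, 113, 144, 143, 146, 171], [197, 196, 199, 191, 191, 192, 193, 193, 192, 183, 179, 174, 176, 199, 203, 201, 166, 98, 123, 144, 142, 165], [196, 195, 202, 189, 189, 191, 195, 197, 188, 171, 164, 168, 172, 173, 203, 199, 161, 100, 129, 145, 142, 145], [195, 196, 197, 189, 189, 188, 166, 200, 192, 179, 173, 164, 167, 157, 205, 202, 156, 96, 126, 117, 147, 145], [197, 194, 193, 195, 197, 193, 180, 199, 194, 183, 177, 169, 168, 148, 211, 211, 154, 69, 102, 101, 123, 124], [193, 194, 199, 195, 197, 196, 192, 168, 194, 183, 178, 179, 178, 158, 211, 210, 149, 51, 81, 91, 85, 87], [194, 195, 202, 191, 194, 196, 194, 179, 192, 171, 168, 164, 196, 191, 204, 207, 153, 55, 77, 84, 80, 79], [194, 195, 197, 193, 195, 195, 198, 199, 197, 186, 185, 182, 202, 200, 204, 204, 151, 55, 74, 73, 78, 76], [196, 194, 197, 204, 207, 206, 206, 204, 202, 204, 202, 204, 202, 201, 206, 203, 134, 97, 97, 76, 79, 80], [196, 196, 197, 154, 176, 179, 181, 183, 185, 189, 193, 195, 197, 200, 205, 198, 119, 108, 120, 128, 129, 120]]
tool heading 82.86515295902373
```

Call:
{"api": "play_rows", "payload": {
  "translation": [
    [0, 0, 0],
    [0, 0, 0],
    [0, 0, 0],
    [0, 0, 0]
  ],
  "delta_rot": [
    [0, 0, 0],
    [0, 0, 0],
    [0, 0, 0],
    [0, 0, 0]
  ],
  "grip": [-1, -1, -1, -1]
}}

```text
clock: 12.95
tool_pos: [0.432, -0.2656, 0.2122]
eef_rot: [0.75, 0.661, 0.0, -0.0]
contact_force: [-0.2, -0.8, 0.0]
opening: 0.321
finger_force: 0.0
```

```bash
python3 goal.py .4522 -.083 .19 82.9
```

```text
t 12.95 pos [ 0.432  -0.2656  0.2122] q [ 0.4   0.69  0.1   2.01 -0.14  0.45  0.48] F [-0.2 -0.8  0. ] open 0.32115432112155695 0.0
1 rot [ -0.    0.  179.9] shift after [-0.1837  0.0025  0.0222]
-1 rot [-0.  -0.  -0.1] shift after [ 0.1837 -0.0025  0.0222]
shift now [ 0.1837 -0.0028  0.0222]
```

Call:
{"api": "play_rows", "payload": {
  "translation": [
    [0.03, -0.003, 0],
    [0.04, 0, 0],
    [0.04, 0, 0],
    [0.04, 0, 0],
    [0.034, 0, 0],
    [0, 0, 0.015],
    [0, 0, 0.007],
    [0, 0, 0]
  ],
  "delta_rot": [
    [0, 0, 0],
    [0, 0, 0],
    [0, 0, 0],
    [0, 0, 0],
    [0, 0, 0],
    [0, 0, 0],
    [0, 0, 0],
    [0, 0, 0]
  ],
  "grip": [-1, -1, -1, -1, -1, -1, -1, -1]
}}

```text
clock: 13.95
tool_pos: [0.4517, -0.0834, 0.1899]
eef_rot: [0.751, 0.661, -0.0, -0.0]
contact_force: [0.4, 0.1, -0.1]
opening: 0.004
finger_force: 0.0
```

```bash
python3 goal.py .4522 -.083 .182 82.9;python3 -c "
from h import *
b=cv2.resize(r.snapshot('side')[150:260,250:380],None,fx=5,fy=5,interpolation=2);cv2.imwrite('pics/f.png',b)"
```

```text
t 13.95 pos [ 0.4517 -0.0834  0.1899] q [ 0.01  0.69  0.11  2.16 -0.25  0.3   0.21] F [ 0.4  0.1 -0.1] open 0.004442366027623604 0.0
1 rot [0.000e+00 1.000e-01 1.798e+02] shift after [-0.0004 -0.0005  0.0079]
-1 rot [-0.1  0.  -0.2] shift after [0.0004 0.0005 0.0079]
shift now [0.0004 0.0005 0.0079]
```

View pics/f.png

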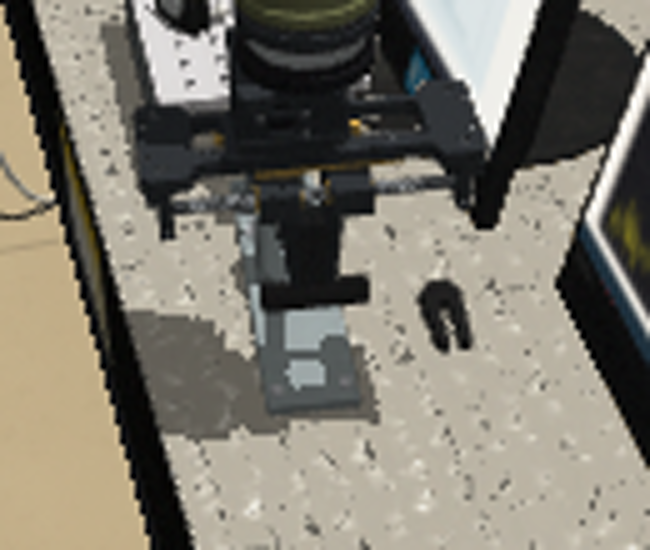

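The closed fingers stand over the middle of the bar at about (315,285). I'll press down along its arc.

Call:
{"api": "play_rows", "payload": {
  "translation": [
    [0, 0, 0.006],
    [-0.002, 0, 0.006],
    [-0.002, 0, 0.006],
    [-0.002, 0, 0.006],
    [-0.0015, 0, 0.006],
    [0, 0, 0]
  ],
  "delta_rot": [
    [0, 0, 0],
    [0, 0, 0],
    [0, 0, 0],
    [0, 0, 0],
    [0, 0, 0],
    [0, 0, 0]
  ],
  "grip": [-1, -1, -1, -1, -1, -1]
}}

```text
clock: 14.75
tool_pos: [0.4512, -0.0914, 0.16]
eef_rot: [0.751, 0.661, -0.0, 0.001]
contact_force: [-0.9, -3.7, 6.7]
opening: 0.004
finger_force: 3.0
```

Call:
{"api": "play_rows", "payload": {
  "translation": [
    [-0.002, 0, 0.005],
    [-0.002, 0, 0.006],
    [-0.001, 0, 0.006],
    [-0.001, 0, 0.006],
    [0, 0, 0.006],
    [0, 0, 0.004],
    [0, 0, 0]
  ],
  "delta_rot": [
    [0, 0, 0],
    [0, 0, 0],
    [0, 0, 0],
    [0, 0, 0],
    [0, 0, 0],
    [0, 0, 0],
    [0, 0, 0]
  ],
  "grip": [-1, -1, -1, -1, -1, -1, -1]
}}

```text
clock: 15.62
tool_pos: [0.4504, -0.0973, 0.1271]
eef_rot: [0.751, 0.661, -0.0, 0.001]
contact_force: [-0.3, -4.6, 5.1]
opening: 0.005
finger_force: 2.8
```

```bash
python3 goal.py .4522 -.094 .125 82.9
```

```text
t 15.625 pos [ 0.4504 -0.0973  0.1271] q [ 0.08  0.82  0.05  2.19 -0.26  0.13  0.24] F [-0.3 -4.6  5.1] open 0.005193740438675925 2.797915292903781
1 rot [ 1.000e-01 -1.000e-01  1.798e+02] shift after [-0.0035 -0.0014  0.0021]
-1 rot [ 0.   0.1 -0.2] shift after [0.0035 0.0014 0.0021]
shift now [0.0035 0.0014 0.0021]
```

```bash
python3 - <<'E'
from h import *
f=cv2.imread("pics/f.png");f=cv2.resize(f,(130,110),interpolation=cv2.INTER_AREA)
im=r.snapshot("side");cv2.imwrite("pics/g_raw.png",im);g=im[150:260,250:380]
cv2.imwrite("pics/g.png",np.hstack([cv2.resize(f[10:90,15:105],None,fx=4.4,fy=5,interpolation=2),cv2.resize(g[10:90,15:105],None,fx=4.4,fy=5,interpolation=2)]))
E
```

```text
(no output)
```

View pics/g.png

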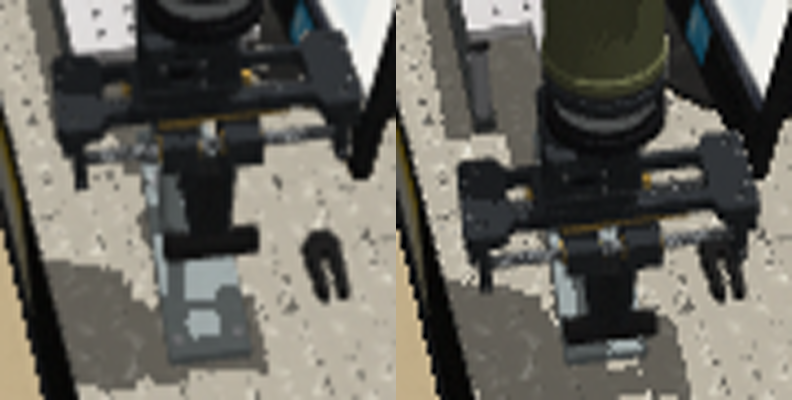

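The right panel shows the jack's rear edge unmoved at row ~361 and the handle nearly down. I'll press on to the stop.

Call:
{"api": "play_rows", "payload": {
  "translation": [
    [-0.001, 0, 0.003],
    [0, 0, 0.002],
    [0, 0, 0]
  ],
  "delta_rot": [
    [0, 0, 0],
    [0, 0, 0],
    [0, 0, 0]
  ],
  "grip": [-1, -1, -1]
}}

```text
clock: 16.05
tool_pos: [0.4503, -0.0977, 0.1235]
eef_rot: [0.75, 0.661, 0.0, 0.001]
contact_force: [-1.5, -1.6, 21.7]
opening: 0.008
finger_force: 10.9
```

```bash
python3 -c "
from h import *
a=r.snapshot('top')[165:240,195:395];b=r.snapshot('side')[120:260,250:370]
a=cv2.resize(a,None,fx=3,fy=3,interpolation=2);b=cv2.resize(b,None,fx=2.6,fy=2.6,interpolation=2)
o=np.zeros((225+b.shape[0],600,3),'uint8');o[:225]=a;o[225:,:b.shape[1]]=b;cv2.imwrite('pics/i.png',o)
s=r.get_state();print(s['clock'],s['tool_pos'],s['contact_force'])"
```

```text
16.15 [ 0.45031713 -0.09766783  0.12356435] [-1.64145768 -1.3938741  21.13006083]
```

View pics/i.png

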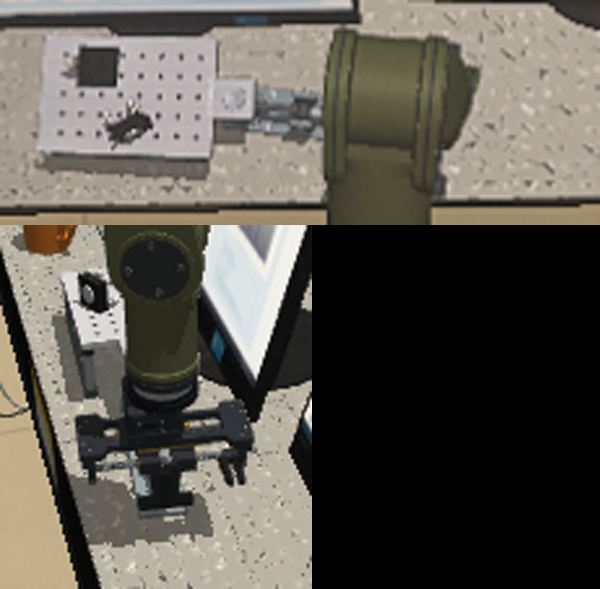

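The top crop shows the ear disc shifted outward, as expected for a raised board. The side crop shows the handle held down against the base, and the clamp hasn't moved. Handing in.

```bash
python3 -c "
from plant import r
print(r.finish_job())"
```

```text
the job is handed in; nothing more can be done
None
```

I handed the job in at about 16 s: the jack's saddle is centred under the lift pad to within about 2 mm, and the gripper is holding the handle down on its stop with about 21 N. The board looks raised in the last picture, and the jack stayed flat on the table. The fork clamp showed no movement, and the arm's path stayed away from the tin and the slide box; the hand-in gave no verdict.

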